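# Clip the travel retainer over the vial rack

## Robot

A 7-joint arm with a two-finger parallel gripper is mounted at the origin on a cart in front of the work surface, level with it; the furniture and walls round the work are solid. World frame = base frame: x ahead of the robot, y to its left, z up, the work surface at z = 0. Lengths are in m, angles in rad, forces in N, time in s.
With the tool pointing down it reaches from about 0.4 to 0.85 m from the base axis. Payload 4.5 kg.
Tool frame: the origin (TCP) lies midway between the tips of the shut fingers; the grasp point (between the pads) lies 19 mm behind it (manip.grip_depth is the z of the grasp point in the tool frame, in m); z points along the fingers, y is the direction in which the jaws open and shut (so a half turn about z gives the same grasp; the last joint's range is limited). The gripper opens to 88 mm and grips with 3 to 60 N. Pads are 18 mm wide; open, the fingers measure 123 mm over their backs; the gripper's body (75 mm by 187 mm) begins 45 mm behind the grasp point.
Start: joints at [-1.24, 0.689, -0.195, 1.565, 0.157, 0.902, -0.215], TCP at [0.183, 0.598, 0.239] pointing down, gripper open.
Joint ranges: [-3.01, 3.01], [-0.46, 2.08], [-1.47, 1.51], [0.13, 2.56], [-1, 4.14], [0.04, 2.09], [-2.66, 2.66]. Speed limits (rad/s): [2.57, 2.57, 3.14, 3.14, 3.14, 3.14, 3.14].

## Interface

Orientations are given as a unit quaternion [x, y, z, w].
In Python, from bench import manip, kin, observe, cams, workorder gives the robot as it stands. The module is installed in compiled form; this text tells all that it offers. Calls block until the motion is done:
- manip.move_pose(position, orientation): joint-space move of the TCP to a pose.
- manip.move_l(position, rotation=None, speed=0.15, contact_N=None): straight line of the TCP; rotation=None keeps the orientation; speed is the mean speed in m/s. With contact_N (N) it stops when the force on the tool has changed by that much, and returns True; else False.
- manip.move_joints(angles): joint-space move.
- manip.set_gripper(opening, grip_force=None): opening from 0.0 (shut) to 1.0 (fully open); grip_force is the grip in N (None keeps the last); returns when the fingers have stopped.
- manip.dwell(seconds).
- kin.solve_ik(position, orientation): joint angles nearest the present ones, or None.
- observe(): the state.
- cams.capture(name): name is "side" or "top"; returns (picture, depth): 384x512x3 uint8, red, green, blue; 384x512 float32, m along the optical axis (not along the pixel's ray), 0 where there is no reading.
- cams.camera_info(name): a dict with "mtx" (3x3 intrinsics, pixels), "dist_coeffs" ([k1, k2, p1, p2, k3] as OpenCV has them; the pictures are not rectified), "R" (3x3) and "t" (3): a world point X has camera coordinates R X + t. Camera axes: x right, y down, z forward; pixel columns grow to the right and rows downward; lengths in m; the calibration is good to about 2 mm. A picture is of the moment at which its call begins. camera_info takes no time and is no camera call.
A pose or a line that the arm cannot do raises manip.PlanningError and nothing moves.
- workorder.finish_job(): hands the job in, once; it reports no verdict.
The state is a dict: "time_s": time; "joint_pos": joint angles; "qvel": joint speeds; "joint_efforts": joint torques, N m; "tool_pos": TCP position; "ee_rot": TCP orientation; "ft_force": force on the tool from outside, world axes, zero at the start; "ft_torque": the same for the moment, N m; "finger_gap": opening from 0.0 (shut) to 1.0 (fully open).
Only numpy, scipy, OpenCV 4.12 (cv2) and the standard library are available. Lean on these libraries where they do the work, as an engineer would, in place of code of your own. Each camera call takes 0.05 s, during which the arm holds its last target. There are 200 camera calls.

## Task

The van is about to drive: fetch the loose grey retainer bar and lay it across the three vials in the rack, between the rack's two upright steel snap hooks, then push it straight and slowly down until both hooks have clicked shut over its two ends, and let go. Glass is under it: never press the bar onto the rack with more than 25 N, so stop pressing as soon as it comes home on its shoulders, and leave the vials and the other things on the bench as they stand.

Things in the scene. Friction and masses are not known exactly. Their poses are not given: they have to be found in the camera images.
- vial_rack: Rack screwed to the bench, 180 mm long (its y), 64 mm wide (x), z up; origin under its centre. Three vials in a row along y. At each end (y = 50 to 58 mm) a shoulder for the bar to rest on and outside it a snap hook. Shoulders and hooks sit on one frame set anew each time 0 to 14 mm up; the setting is not reported. At setting 0 the shoulder tops are 67 mm above the origin.
- retainer: The loose grey plastic retainer bar, 60 to 130 g, lying flat on the bench with its grip rib upward: a plate 124 mm long (its y axis), 36 mm wide (x), 5 mm thick; on its middle stands an upright grip rib 12 mm thick (x), 44 mm long (y), reaching from the plate to 39 mm above the underside. Origin at the centre of the underside, z up. The same either way round (half turn).
- retainer_end_a (a point): Point on the underside of the bar, 58 mm from its centre along its +y
- retainer_end_b (a point): Point on the underside of the bar, 58 mm from its centre along its -y
- hook_left (a joint): Outward bend (rad) of the spring-steel hook at the rack's +y end, 18 mm wide in x: 0 relaxed, also once clicked; 0.07 while the bar passes. Above the rack's origin at frame setting 0 (add the setting): flat underside of the nose 73.5 mm, nose tip at y = 58.5 mm up to 81 mm, then a ramp out to y = 65.5 mm at 95 mm, top 96 mm. A bar only part way down the ramps springs back up.
- hook_right (a joint): The same for the mirror-image hook at the rack's -y end. Pushing the bar down both ramps takes about 6 to 11 N in all; past the noses the force falls to a few newtons for about 12 mm, the hooks snap back over the bar, and at most 1.5 mm further it stands hard on the shoulders, where the force rises steeply (about 5 N per mm, and a knock if faster than 10 mm/s).
- vial_1: Small capped glass vial, 25 mm across, 48 mm tall, standing in the rack's well at y = -30 mm, foot 16 mm above the rack's origin; origin at the centre of its foot
- vial_2: The same kind of vial, in the middle well (y = 0)
- vial_3: The same kind of vial, in the well at y = +30 mm
- petri: Closed petri dish, 90 mm across, 15 mm high, lying behind the rack; a bystander. Origin under its centre
- timer: Bench timer, 58 x 66 x 19 mm, lying at the near side; a bystander. Origin under its centre
- beaker: Glass beaker, 67 x 73 mm, 90 mm high; a bystander. Origin under its centre
- bottle: Screw-cap reagent bottle, 37 mm across, 69 mm tall; a bystander. Origin under its centre

How it is judged:
At the end, for the whole second after the job is handed in: The bar lies level (within 0.08 rad), rib upward, along the rack (within 0.12 rad and 12 mm of its middle), both its ends under the hook noses (underside less than 84 mm above the rack's origin), both hooks sprung back (bend under 0.02 rad), the bar at rest and the vials upright in their wells (z of each of retainer_end_a, retainer_end_b in the frame of vial_rack below 0.084 m and value of joint each of hook_left, hook_right below 0.02 rad and horizontal distance between retainer and vial_rack below 0.012 m and angle between the y axis of retainer and the y axis of vial_rack, either way round below 0.12 rad and angle between retainer's own z axis and vertical below 0.08 rad and linear speed of retainer below 0.02 m/s and angle between each of vial_1, vial_2, vial_3's own z axis and vertical below 0.25 rad); the robot touches nothing.
It fails at once if the bar is pressed onto the rack with more than 25 N (contact force between retainer and vial_rack above 25 N).
It fails at once if a vial is moved by more than 20 mm (distance of any of vial_1, vial_2, vial_3 from where it was at the start of the episode above 0.02 m).
It fails at once if a bystander (petri dish, timer, beaker, bottle) is moved by more than 30 mm (distance of any of petri, timer, beaker, bottle from where it was at the start of the episode above 0.03 m).
It also fails if it takes over 51 s, if anything falls off the work surface, if the arm or the gripper's body presses on something with over 40 N, if the wrist force passes 120 N, or if a joint passes its speed limit or range.

## Working session

There is one attempt and no reset: what is moved stays moved. The work goes in short steps, each a Python script; the robot and the scene stay as the last script left them, time stands still between calls to the robot, and variables do not carry over. Pictures are saved under pics/ and viewed, about 8 in all and at most 12, crops included, and the job is handed in when it is done.

```bash
mkdir -p pics
python3 - <<'E'
from bench import manip,kin,observe,cams
import cv2,numpy as np
for n in("top","side"):
    p,d=cams.capture(n);cv2.imwrite(f"pics/{n}0.png",p[:,:,::-1]);np.savez(f"{n}0.npz",p=p,d=d)
    i=cams.camera_info(n);print(n,{k:np.round(v,4).tolist() for k,v in i.items()})
o=observe();print(o["time_s"],o["tool_pos"],o["ee_rot"],o["ft_force"],manip.grip_depth)
a=cv2.imread("pics/top0.png");b=cv2.imread("pics/side0.png")
E
```

```text
top {'mtx': [[468.791, 0.0, 245.2766], [0.0, 468.791, 191.4427], [0.0, 0.0, 1.0]], 'dist_coeffs': [-0.1867, 0.0, 0.0, 0.0, 0.0], 'R': [[-0.0148, -0.9998, 0.0155], [-0.9908, 0.0126, -0.135], [0.1348, -0.0174, -0.9907]], 't': [0.1936, 0.5835, 1.4376]}
side {'mtx': [[403.5766, 0.0, 251.8289], [0.0, 403.5766, 187.7763], [0.0, 0.0, 1.0]], 'dist_coeffs': [-0.0124, 0.0, 0.0, 0.0, 0.0], 'R': [[0.8075, -0.5895, -0.021], [-0.309, -0.3925, -0.8663], [0.5025, 0.706, -0.4991]], 't': [-0.3409, 0.3056, 0.5707]}
0.1 [0.18265506 0.5971255  0.23800649] [ 1.47795324e-01  9.89017634e-01 -8.10912900e-04 -6.30996953e-05] [-0.2277608   0.19400901  0.74498089] -0.0187
```

View pics/top0.png

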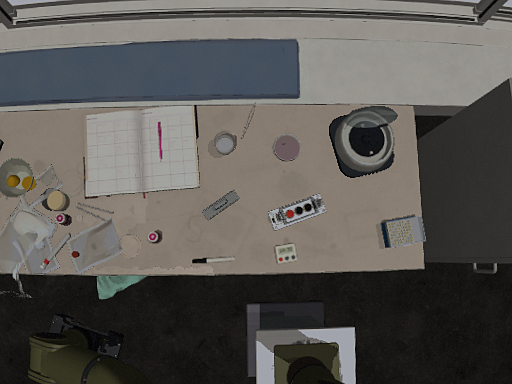

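View pics/side0.png

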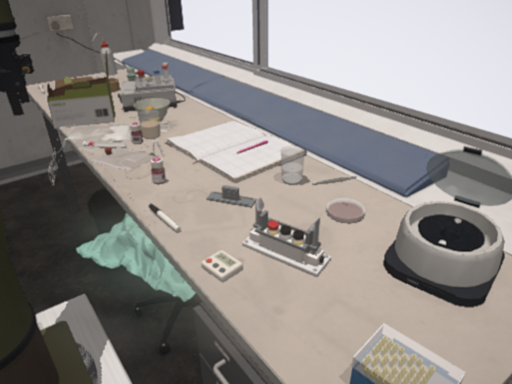

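```bash
cat > h.py <<'E'
import numpy as np,cv2
from bench import manip,kin,observe,cams
def cloud(n,p=None,d=None):
    """world point per pixel, from depth"""
    if d is None: p,d=cams.capture(n)
    i=cams.camera_info(n);h,w=d.shape
    g=np.stack(np.meshgrid(np.arange(w),np.arange(h)),-1).reshape(-1,1,2).astype(np.float32)
    u=cv2.undistortPoints(g,np.array(i["mtx"]),np.array(i["dist_coeffs"])).reshape(h,w,2)
    c=np.dstack([u*d[...,None],d])-np.array(i["t"])
    X=c@np.array(i["R"]); X[d==0]=np.nan
    return p,X
def down(psi):
    """tool down, tool y axis at heading psi in world"""
    from scipy.spatial.transform import Rotation as R
    y=np.array([np.cos(psi),np.sin(psi),0]);z=np.array([0,0,-1.])
    return R.from_matrix(np.stack([np.cross(y,z),y,z],1)).as_quat()
E
python3 - <<'E'
from h import *
Z={n:np.load(f"{n}0.npz") for n in("top","side")}
boxes={"top":{"bar":(195,180,245,230),"rack":(262,185,332,235)},"side":{"bar":(200,180,262,212),"rack":(238,190,335,275)}}
for n in Z:
    p,X=cloud(n,Z[n]["p"],Z[n]["d"])
    for k,(a,b,c,e) in boxes[n].items():
        S=X[b:e,a:c].reshape(-1,3);z=S[:,2]
        bench=np.nanmedian(z[np.abs(z)<.01]) 
        for lo,hi in ((.003,.012),(.03,.045),(.055,.075),(.075,.12)):
            m=(z-bench>lo)&(z-bench<hi);Q=S[m]
            if len(Q)<4: continue
            r=cv2.minAreaRect((Q[:,:2]*1000).astype(np.float32))
            print(n,k,lo,len(Q),"bench %.4f zmed %.4f zmax %.4f"%(bench,np.median(Q[:,2]),Q[:,2].max()),np.round(r[0],1),np.round(r[1],1),round(r[2],1))
ims=[]
for n,(a,b,c,e) in (("top",(190,170,340,250)),("side",(195,175,345,275))):
    ims.append(cv2.resize(Z[n]["p"][b:e,a:c,::-1],None,fx=5,fy=3.7 if 0 else 5,interpolation=cv2.INTER_CUBIC)[:,:])
im=np.vstack(ims);print(im.shape);cv2.imwrite("pics/crop1.png",cv2.resize(im,None,fx=.66,fy=.66))
E
```

```text
top bar 0.003 577 bench 0.0001 zmed 0.0051 zmax 0.0118 [550.  268.4] [157.5 158.5] 89.2
top bar 0.03 58 bench 0.0001 zmed 0.0376 zmax 0.0437 [549.  265.3] [12.9 43.5] 35.1
top rack 0.003 609 bench -0.0003 zmed 0.0053 zmax 0.0117 [530.8  20.2] [224.2 159.4] 89.0
top rack 0.03 214 bench -0.0003 zmed 0.0405 zmax 0.0447 [523.3  21. ] [ 47.7 156.1] 21.9
top rack 0.055 181 bench -0.0003 zmed 0.0623 zmax 0.0747 [522.7  23.1] [ 50.6 133.7] 20.6
top rack 0.075 92 bench -0.0003 zmed 0.0937 zmax 0.1119 [522.1  21.1] [ 23.3 135.1] 20.3
side bar 0.003 347 bench 0.0018 zmed 0.0070 zmax 0.0136 [579.8 288.3] [117.4 125.8] 35.4
side bar 0.03 85 bench 0.0018 zmed 0.0388 zmax 0.0430 [548.5 264.1] [15.8 42.2] 35.0
side bar 0.075 94 bench 0.0018 zmed 0.0997 zmax 0.1112 [502.3  80.4] [20.5 11.7] 21.3
side rack 0.003 907 bench 0.0013 zmed 0.0104 zmax 0.0133 [563.7  78.5] [280.6 236.3] 47.1
side rack 0.03 482 bench 0.0013 zmed 0.0365 zmax 0.0463 [522.1  94.9] [ 80.6 308.1] 0.2
side rack 0.055 502 bench 0.0013 zmed 0.0641 zmax 0.0763 [521.4  20.2] [ 25.1 140.4] 18.9
side rack 0.075 306 bench 0.0013 zmed 0.0922 zmax 0.1113 [521.8  19.8] [ 23.5 138.6] 19.1
(900, 750, 3)
```

View pics/crop1.png

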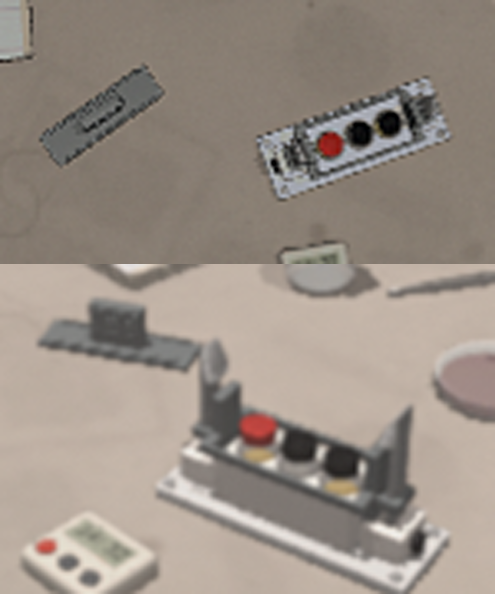

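Top view: the bar's rib is at about (221,205) px and the rack's middle at about (297,211) px. In the side view both hooks stand open and the vials are in their wells. Both cameras put the rib at (549, 265) mm, so I'll grasp it now.

Run:
```python
from h import *
q=down(np.radians(35.1)); c=np.array([.5487,.2647])
manip.move_pose([*c,.16],q); manip.set_gripper(.5,50)
manip.move_l([*c,.05],speed=.15)
print(manip.move_l([*c,.0095],speed=.04,contact_N=5),observe()["tool_pos"])
manip.set_gripper(0,50);print(observe()["finger_gap"]*88)
f0=observe()["ft_force"]
manip.move_l([*c,.20],speed=.15);manip.dwell(.3)
o=observe();print(o["time_s"],o["tool_pos"],o["ft_force"]-np.array(f0),o["ft_force"],o["finger_gap"]*88)
# to rack pre-position, high
q=down(np.radians(20));manip.move_pose([.522,.0205,.23],q);manip.dwell(.3)
print(observe()["time_s"],observe()["tool_pos"],observe()["ft_force"])
ims=[]
for n,(a,b,cc,e) in (("top",(235,150,355,250)),("side",(205,130,350,275))):
    p,d=cams.capture(n);np.savez(f"{n}1.npz",p=p,d=d)
    ims.append(cv2.resize(p[b:e,a:cc,::-1],(400,int(400*(e-b)/(cc-a))),interpolation=cv2.INTER_CUBIC))
h=max(i.shape[0] for i in ims)
cv2.imwrite("pics/c2.png",np.hstack([cv2.copyMakeBorder(i,0,h-i.shape[0],0,0,0) for i in ims]))
```

```text
False [0.54889131 0.26481502 0.00974799]
11.556703210354899
7.05 [0.54852368 0.26463044 0.19954556] [-0.79584992 -0.57261892 -1.18414014] [-0.34767572 -0.39139235 -1.10045892] 12.125640267728512
8.325 [0.52216977 0.02168838 0.22978105] [-0.96287137  0.0266833  -0.44561647]
```

View pics/c2.png

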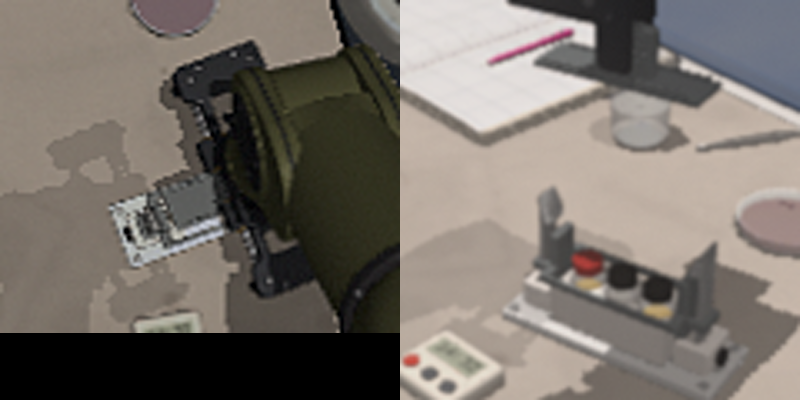

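The bar is held level above the rack. Next I'll measure the bar and the hooks in the same side view, which cancels the calibration error.

Run:
```python
from h import *
a=np.radians(20);ex=np.array([np.cos(a),np.sin(a)]);ey=np.array([-np.sin(a),np.cos(a)]);C=np.array([.522,.0205])
for n in("side","top"):
    i=cams.camera_info(n);print(n,"cam at",np.round(-np.array(i["R"]).T@i["t"],2))
for f in("side1","side0","top0","top1"):
    n=f[:-1];Zf=np.load(f+".npz");p,X=cloud(n,Zf["p"],Zf["d"])
    g=p.astype(int);grey=(g.max(2)-g.min(2)<25)
    R=np.dstack([(X[...,:2]-C)@ex,(X[...,:2]-C)@ey,X[...,2]])*1000
    x,y,z=R[...,0],R[...,1],R[...,2]
    near=(abs(x)<60)&(abs(y)<90)
    # hooks
    for s in(1,-1):
        for lo,hi in((98,125),(85,98)):
            m=near&(s*y>45)&(z>lo)&(z<hi);Q=R[m]
            if len(Q)>3:print(f,"hook",s,lo,len(Q),"x med %.1f [%.1f %.1f] y med %.1f [%.1f %.1f] zmax %.1f"%(np.median(Q[:,0]),*np.percentile(Q[:,0],[3,97]),np.median(Q[:,1]),*np.percentile(Q[:,1],[3,97]),np.percentile(Q[:,2],97)))
    for lab,mm in(("plate",near&(z>212)&(z<231)&(abs(x)<30)),):
        Q=R[mm]
        if len(Q)<30: continue
        t=Q[(Q[:,2]>222)]
        A=np.c_[t[:,:2],np.ones(len(t))];s=np.linalg.lstsq(A,t[:,2],rcond=None)[0]
        r=cv2.minAreaRect(t[:,:2].astype(np.float32))
        print(f,lab,len(Q),"y range",np.percentile(Q[:,1],[0,1,99,100]).round(1),"x",np.percentile(Q[:,0],[1,99]).round(1),"plane",s.round(3),"rect",np.round(r[0],1),np.round(r[1],1),round(r[2],2))
    if f[-1]=="0":
        # white base plate of the rack: bright neutral pixels
        m=near&(z<18)&(g.min(2)>140)&(g.max(2)-g.min(2)<25)
        Q=R[m];r=cv2.minAreaRect(Q[:,:2].astype(np.float32));print(f,"base",len(Q),np.round(r[0],1),np.round(r[1],1),round(r[2],1))
    # shoulders
    for s in(1,-1):
        for k in range(64,86,2):
            c=(near&(abs(x)<12)&(s*y>48)&(s*y<59)&(z>k)&(z<=k+2)).sum()
            print(c,end=" ")
        print("|",end=" ")
    print(f,"shoulder hist 64..86")
```

```text
side cam at [ 0.08 -0.48  0.54]
top cam at [0.39 0.21 1.5 ]
side1 hook 1 98 55 x med 0.2 [-7.4 10.0] y med 64.1 [60.3 68.3] zmax 110.9
side1 hook 1 85 43 x med -4.7 [-8.3 10.4] y med 60.1 [58.4 68.1] zmax 97.8
side1 hook -1 98 46 x med -3.9 [-10.8 8.1] y med -68.2 [-69.5 -63.0] zmax 110.6
side1 hook -1 85 46 x med -7.5 [-10.5 5.9] y med -67.7 [-69.4 -58.7] zmax 97.8
side1 plate 624 y range [-61.1 -60.6  61.5  62.9] x [-19.8  15.5] plane [4.0000e-02 2.0000e-03 2.2679e+02] rect [-2.1  1. ] [ 36.1 124.1] 0.23
6 8 11 4 7 6 7 8 23 3 0 | 6 4 4 9 3 5 7 4 14 3 0 | side1 shoulder hist 64..86
side0 hook 1 98 59 x med -0.7 [-7.8 10.3] y med 64.1 [59.6 68.3] zmax 110.9
side0 hook 1 85 39 x med -5.3 [-7.6 9.9] y med 60.1 [57.8 68.3] zmax 97.5
side0 hook -1 98 49 x med -4.7 [-10.3 7.5] y med -68.0 [-69.7 -62.6] zmax 110.3
side0 hook -1 85 45 x med -8.6 [-10.5 6.4] y med -67.6 [-69.2 -58.9] zmax 96.7
side0 base 591 [10.1 -0.3] [ 88.6 179.1] 0.3
7 6 7 10 4 10 5 10 19 5 0 | 7 4 6 3 6 3 6 7 13 2 0 | side0 shoulder hist 64..86
top0 hook 1 98 15 x med 2.3 [-6.0 10.7] y med 65.1 [60.4 68.0] zmax 110.4
top0 hook 1 85 10 x med -0.0 [-5.1 7.2] y med 58.8 [52.5 67.8] zmax 97.3
top0 hook -1 98 20 x med 0.3 [-7.3 8.1] y med -63.0 [-66.8 -58.0] zmax 111.7
top0 hook -1 85 8 x med -2.7 [-8.6 6.5] y med -58.6 [-65.7 -57.1] zmax 97.9
top0 base 202 [ 1.2 -0.1] [176.7  62.7] 89.5
0 0 0 1 1 0 5 1 4 2 4 | 0 1 1 0 0 6 6 3 3 2 2 | top0 shoulder hist 64..86
top1 hook 1 98 17 x med 1.6 [-5.9 10.5] y med 65.1 [59.5 68.4] zmax 112.6
top1 hook 1 85 7 x med 4.2 [-5.6 7.5] y med 60.3 [58.1 68.1] zmax 97.8
top1 plate 208 y range [14.8 17.1 62.5 62.7] x [-18.   17.2] plane [-1.70000e-02 -2.00000e-03  2.25959e+02] rect [-0.4 38.9] [47.2 36.4] 88.07
0 0 0 1 2 1 2 5 5 0 1 | 0 0 0 0 0 0 0 0 0 0 0 | top1 shoulder hist 64..86
```

Run:
```python
from h import *
a=np.radians(20);ex=np.array([np.cos(a),np.sin(a)]);ey=np.array([-np.sin(a),np.cos(a)])
c=np.array([.52217,.02169])+.0018*ex-.0008*ey
q=down(np.radians(19.6))
manip.move_l([*c,.20],q,speed=.1)
manip.move_l([*c,.130],speed=.08,contact_N=6);manip.dwell(.3)
o=observe();print(o["time_s"],o["tool_pos"],c,o["ft_force"])
p,d=cams.capture("side");np.savez("side2.npz",p=p,d=d)
cv2.imwrite("pics/c3.png",cv2.resize(p[175:275,225:345,::-1],None,fx=6,fy=6,interpolation=cv2.INTER_CUBIC))
p,X=cloud("side",p,d);C=np.array([.522,.0205])
R=np.dstack([(X[...,:2]-C)@ex,(X[...,:2]-C)@ey,X[...,2]])*1000
x,y,z=R[...,0],R[...,1],R[...,2]
Q=R[(abs(x)<30)&(abs(y)<64)&(z>123)&(z<129)]
r=cv2.minAreaRect(Q[:,:2].astype(np.float32));print(len(Q),r,np.percentile(Q[:,1],[1,99]))
```

```text
10.2 [0.52428546 0.02154953 0.13029883] [0.52413506 0.02155388] [-0.24790202 -0.90174518 -1.02361253]
521 ((-1.3267803192138672, 0.9266853332519531), (36.39802169799805, 125.26139068603516), 1.3171082735061646) [-60.96821713  60.85456722]
```

View pics/c3.png

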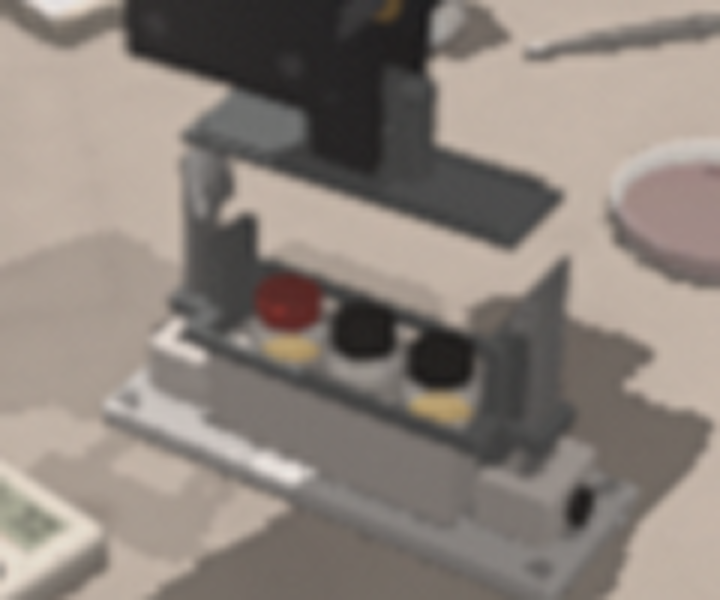

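The crop shows the bar just above both hooks and centred between them: left end at about (190,135), right end at about (560,195), hook tips at about (205,155) and (567,262). Now the slow press, with a force log.

Run:
```python
from h import *
o=observe();x0,y0,z0=o["tool_pos"];c=[.52414,.02155]
f0=np.mean([observe()["ft_force"] for _ in range(3)],0)
z=.1205;manip.move_l([*c,z],speed=.02,contact_N=8)
pk=0;lo=99;log=[];why="end"
while z>.083:
    z-=.001
    hit=manip.move_l([*c,z],speed=.006,contact_N=7)
    o=observe();f=np.array(o["ft_force"])-f0
    log.append((round(z*1e3,1),round(o["tool_pos"][2]*1e3,1),*np.round(f,1)))
    pk=max(pk,f[2])
    if z<.100: lo=min(lo,f[2])
    if f[2]>15 or hit: why="force/hit %s"%hit;break
    if z<.094 and f[2]>lo+4.5: why="home";break
    if o["time_s"]>38: why="time";break
print(why,pk,observe()["time_s"],observe()["finger_gap"]*88)
for l in log:print(*l)
p,d=cams.capture("side");np.savez("side3.npz",p=p,d=d)
cv2.imwrite("pics/c4.png",cv2.resize(p[175:275,225:345,::-1],None,fx=6,fy=6,interpolation=cv2.INTER_CUBIC))
```

```text
force/hit True 8.238390573657988 16.5167 11.684097154981313
119.5 119.6 -0.3 0.1 0.5
118.5 118.5 -0.3 -0.6 1.9
117.5 117.5 -0.7 -0.4 0.5
116.5 116.4 -0.7 0.3 1.3
115.5 115.5 -1.1 0.1 1.4
114.5 114.4 -0.8 -0.8 0.5
113.5 113.5 -0.4 0.0 0.9
112.5 112.5 0.3 -0.8 -0.6
111.5 111.6 0.2 -1.0 1.5
110.5 110.5 -0.3 -1.9 1.9
109.5 109.5 0.4 -1.5 2.0
108.5 108.5 0.6 -2.4 3.0
107.5 107.6 -0.3 -1.7 5.1
106.5 106.6 0.8 -0.8 5.6
105.5 105.7 -0.5 -1.0 6.6
104.5 104.8 0.3 -0.7 7.4
103.5 103.9 0.4 -1.5 8.2
102.5 102.2 -0.0 -0.2 1.1
```

View pics/c4.png

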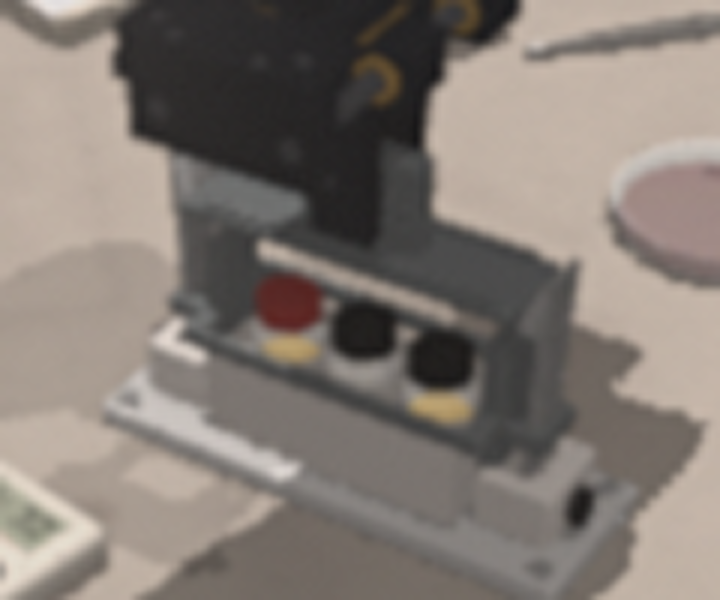

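The "hit" was the force dropping from 8.2 to 1.1 N as the bar passed the noses. The picture shows the bar between the hooks, both still bent outward. I expect it to come home at TCP z of about 0.089, so I'll keep going slowly.

```bash
cat > push.py <<'E'
from h import *
c=[.52414,.02155];z=.1022;F=[];log=[];why="end"
off=-1.0  # idle reading of fz with the bar held
while z>.084:
    s=.001 if z>.0925 else .0004
    z-=s;hit=manip.move_l([*c,z],speed=.006 if s==.001 else .004,contact_N=5)
    manip.dwell(.05)
    o=observe();f=o["ft_force"][2]-off
    log.append((round(z*1e3,1),round(o["tool_pos"][2]*1e3,1),round(f,1),hit))
    F.append(f)
    if f>13 or (z<.094 and len(F)>3 and min(F[-2:])>np.median(F[:7])+4.5): why="home";break
    if o["time_s"]>40: why="time";break
print(why,observe()["time_s"],observe()["finger_gap"]*88)
for l in log:print(*l)
p,d=cams.capture("side");np.savez("side4.npz",p=p,d=d)
cv2.imwrite("pics/c5.png",cv2.resize(p[175:275,225:345,::-1],None,fx=6,fy=6,interpolation=cv2.INTER_CUBIC))
E
python3 push.py
```

```text
home 23.05 11.421279338390327
101.2 101.2 2.4 False
100.2 100.2 3.5 False
99.2 99.2 2.9 False
98.2 98.1 3.8 False
97.2 97.2 3.2 False
96.2 96.1 2.1 False
95.2 95.1 2.6 False
94.2 94.1 2.4 False
93.2 93.1 3.1 False
92.2 91.6 -3.0 False
91.8 91.2 -7.1 False
91.4 91.2 -6.9 False
91.0 91.2 -2.2 False
90.6 90.9 0.3 False
90.2 90.2 0.8 False
89.8 89.8 -0.2 False
89.4 89.6 4.5 False
89.0 89.6 9.7 False
88.6 89.6 13.0 False
```

View pics/c5.png

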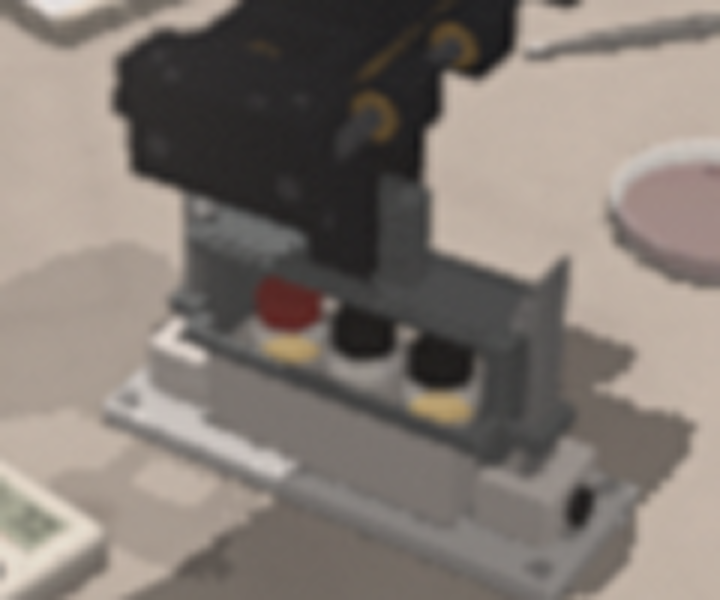

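The hooks snapped at 92 mm (force went to −7 N, the hooks pulling the bar down). It then stood hard on the shoulders at 89.6 mm with 13 N. I'll ease off, release, retract and check.

Run:
```python
from h import *
c=[.52414,.02155]
manip.move_l([*c,.0896],speed=.01);print(observe()["ft_force"])
manip.set_gripper(.5);print(observe()["finger_gap"]*88)
print(manip.move_l([*c,.14],speed=.05,contact_N=8))
manip.move_l([*c,.26],speed=.15)
manip.move_pose([.45,.30,.28],down(np.radians(40)));manip.dwell(.3)
print(observe()["time_s"],observe()["tool_pos"])
ims=[]
for n,(a,b,cc,e) in(("top",(250,180,340,240)),("side",(225,175,345,275))):
    p,d=cams.capture(n);np.savez(f"{n}5.npz",p=p,d=d)
    ims.append(cv2.resize(p[b:e,a:cc,::-1],(390,int(390*(e-b)/(cc-a))),interpolation=cv2.INTER_CUBIC))
    p,X=cloud(n,p,d);A=np.radians(20);ex=np.array([np.cos(A),np.sin(A)]);ey=np.array([-ex[1],ex[0]])
    R=np.dstack([(X[...,:2]-[.522,.0205])@ex,(X[...,:2]-[.522,.0205])@ey,X[...,2]])*1000
    x,y,z=np.moveaxis(R,2,0)
    Q=R[(abs(x)<22)&(abs(y)<57)&(z>81)&(z<91)];s=np.linalg.lstsq(np.c_[Q[:,:2],np.ones(len(Q))],Q[:,2],rcond=None)[0]
    r=cv2.minAreaRect(Q[:,:2].astype(np.float32));print(n,"plate top plane",s.round(3),len(Q),r)
    for k in(1,-1):
        H=R[(abs(x)<20)&(k*y>50)&(abs(y)<80)&(z>98)&(z<125)]
        if len(H):print(n,"hook",k,len(H),np.median(H[:,1]),np.percentile(H[:,1],[3,97]))
h=max(i.shape[0] for i in ims)
cv2.imwrite("pics/c6.png",np.hstack([cv2.copyMakeBorder(i,0,h-i.shape[0],0,0,0) for i in ims]))
```

```text
[-0.35238783 -0.44214043  2.62877212]
43.93509679897836
False
27.5167 [0.45056628 0.29905253 0.27996666]
top plate top plane [1.0000e-03 5.0000e-03 8.5499e+01] 312 ((1.517843246459961, -0.5545272827148438), (112.71837615966797, 36.04059600830078), 89.62297058105469)
top hook 1 16 64.67714014924431 [60.27058413 67.68209065]
top hook -1 21 -63.338458119903756 [-67.16670871 -58.59123649]
side plate top plane [2.8000e-02 1.0000e-03 8.6798e+01] 551 ((0.0602264404296875, 0.24622726440429688), (112.80484008789062, 37.72875213623047), 89.44701385498047)
side hook 1 55 63.58908958199688 [59.74032244 68.23276469]
side hook -1 47 -68.29408437315426 [-69.80549691 -62.32864281]
```

View pics/c6.png

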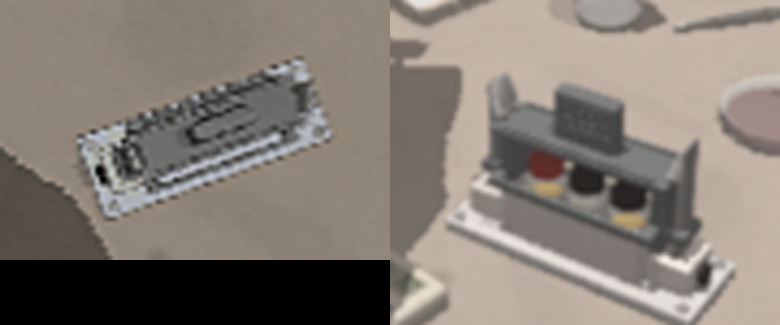

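The bar lies level along the rack under both noses, the hooks are back in their starting positions, the vials stand upright, and the arm is clear.

```bash
python3 -c "
from bench import workorder;print(workorder.finish_job())"
```

```text
the job is handed in; nothing more can be done
None
```

The retainer bar is snapped in over the three vials and the job is handed in. It took about 27.5 s of the 51 s allowed; no verdict was reported.

**What I did:** I gripped the bar by its rib and centred it between the hooks, using the cameras' views of bar and hooks together. Then I pressed it down at 4 to 6 mm/s:
- **Ramps:** the force peaked at about 8 N.
- **Snap:** the hooks pulled the bar down (about −7 N) as they closed, near TCP z = 92 mm.
- **Shoulders:** it came home at 89.6 mm. I stopped at about 13 N wrist force against the 25 N limit, eased off, let go and withdrew.

**Last checks:**
- **Height:** the plate top is at about 85.5 mm from the top camera, so the underside is near 80.5 mm (limit 84 mm). The side camera read 86.8 mm, consistent with its roughly 1.5 mm height offset on the bench.
- **Position:** the bar is within about 2 mm and 1° of the rack's middle and direction.
- **Level:** it is level along its length. Across its width the side camera's fit showed a 0.028 rad slope where the top camera showed 0.001; both are under the 0.08 limit.
- **Hooks and vials:** both hooks are back within about 0.5 mm of their relaxed positions, and the vials stand upright in their wells.
- **Bystanders:** I did not measure them afterwards. The gripper stayed clear of them, and nothing out of place showed in the crops.

One press step stopped early because the force dropped as the bar passed the noses. That was harmless, and I carried on from there.

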